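# Close up the specimen scanner and start the scan

### The arm

A 6-joint arm with a two-finger parallel gripper is mounted at the origin on the work surface. World frame = base frame: x ahead of the robot, y to its left, z up, the work surface at z = 0. Lengths are in m, angles in rad, forces in N, time in s.
With the tool pointing down it reaches from about 0.3 to 0.875 m from the base axis. Payload 6.4 kg.
Tool frame: the origin (TCP) lies midway between the tips of the shut fingers; the grasp point (between the pads) lies 19 mm behind it; z points along the fingers, y is the line along which they close (so a half turn about z gives the same grasp; the last joint's range is limited). The gripper opens to 85 mm and grips with 20 to 120 N. Pads are 22 mm wide; open, the fingers measure 114 mm over their backs; the gripper's body (76 mm by 85 mm) begins 54 mm behind the grasp point. The pads swing forward as they close: fully open they stand 13 mm farther back than shut.
Start: joints at [-0.206, 0.181, 1.607, -0, 1.354, -0.206], TCP at [0.575, 0, 0.203] pointing down, gripper open.
Joint ranges: [-2.99, 2.99], [-0.89, 2.07], [0.3, 2.58], [-1.14, 4.28], [0, 2.63], [-3.12, 3.12]. Speed limits (rad/s): [2.57, 2.57, 3.01, 3.14, 3.14, 3.14].

### API

Orientations are given as a unit quaternion [w, x, y, z].
In Python, from bench import ctrl gives the robot as it stands. The module is installed in compiled form; this text tells all that it offers.
- The arm moves only by the tool move_arm, never from a script. Its argument "plan" is one flat list of numbers, 6 for each row, row after row: the shift along the world's x, y, z in units of 50 mm (1.0 is 50 mm), then the turn, a rotation vector about the world's x, y, z in rad. A call has 1 to 10 rows; each row is the pose to reach, as a shift and turn from the pose commanded when the call began; what a row does not reach only later rows make up. A row lasts 1/8 s, in which the tool goes at most 62.5 mm and 10.7 degrees, less where a joint would pass 70% of its speed; a pose out of reach is approached as far as the arm can. A call with a gripper value outside its range is refused whole. "grip" is the finger opening in mm, from 0 to 85.4, set as the call begins (left out, the last holds). The fingers move at their own pace and stop on an object; the grip force is fixed at half the most. Time passes only in rows, so rows that repeat a pose let the fingers close. It gives the time, the measured TCP pose, the force, the opening and the grip force at its end, in the units of the state.
- ctrl.get_obs(): the state, without advancing time (a new reading comes with each control period).
- ctrl.camera(name): name is "scene" or "side" or "wrist"; returns a dict with "pixels" (480x640x3 uint8, red, green, blue), "fx", "fy", "cx", "cy" (pixels), "origin" and "attitude" of the camera in the world. Camera axes: x right, y down, z forward; pixel columns grow to the right and rows downward; lengths in m; the calibration is good to about 2 mm. The wrist camera is an equidistant fisheye: a pixel r from the principal point sees the ray r / f radians off the axis. A picture is of the moment at which its call begins. There is no depth.
- ctrl.hand_in(): hands the job in; it is judged then, once.
The state is a dict: "time_s": time; "q": joint angles; "dq": joint speeds; "joint_efforts": joint torques, N m; "eef_pos": TCP position; "eef_rot": TCP orientation; "wrist_force": force on the tool from outside, world axes, zero at the start; "torque": the same for the moment, N m; "opening": opening from 0.0 (shut) to 1.0 (fully open); "grasp_force": force on a finger pad.
Only numpy, scipy, OpenCV 4.12 (cv2) and the standard library are available. Lean on these libraries where they do the work, as an engineer would, in place of code of your own. Each camera call takes 0.05 s, during which the arm holds its last target. There are 200 camera calls.

### The job

The scanner on the bench is loaded: push its specimen tray fully home with your fingertips, then push its lid down fully shut, and then press the start button on the separate start box right down and let it come back up. Only push: do not grasp or lift anything, keep the specimen standing on the tray, and leave the other things on the bench where they are.

Things in the scene. Friction and masses are not known exactly. Their poses are not given: they have to be found in the camera images.
- scanner: White and grey bench-top specimen scanner, fixed to the bench: 160 mm deep (x) by 200 wide (y) by 90 high. Origin at the centre of its underside; +x points to its back (the hinge side), -x to its front (the tray side), +z up. It stands at different places and yaws.
- tray (a joint): How far the specimen tray sticks out of the scanner's front, in m: 0 = fully home against its stop, 0.09 = fully out; it slides straight along the scanner's x. It starts 0.055 to 0.085 out. Light to push (about 2 N); stays where it is left.
- tray_front (a point): Centre of the outer face of the tray's grey front panel. The panel is upright, 130 mm wide, 55 mm high (20 to 75 mm above the bench) and 8 mm thick, facing the scanner's -x; with the tray home this face stands 8 mm proud of the housing.
- tray_floor (a point): Centre of the tray's flat floor, 24 mm above the bench. The floor, 110 mm by 117 mm, begins right behind the front panel and has a rim 8 mm high round its sides and back; this point travels with the tray, 63 mm behind the panel's front face.
- lid (a joint): Angle of the lid in rad: 0 = fully shut and level on the housing, growing as it opens upward about its hinge on the scanner's back top edge. It starts at 1.0 to 1.35. The stiff hinge (about 0.3 N m) holds the lid at any angle, so it does not fall shut: it must be pushed all the way.
- lid_hinge (a point): Middle of the hinge line, on the underside of the lid at the scanner's back top edge, 90 mm above the bench. The hinge line runs along the scanner's y.
- lid_edge (a point): Middle of the lid's free edge on its outer (upper) face, 163 mm from the hinge. The lid is a flat white plate, 163 by 200 mm, 8 mm thick, with a grey tab 12 mm long and 60 mm wide beyond this edge. With the lid shut the outer face is level, 98 mm above the bench, and this edge is over the scanner's front. With the lid open the outer face looks up and backwards, away from the tray.
- start_box: Grey box 100 by 90 mm, 55 mm high, fixed to the bench on the left or the right of the scanner, with the round start button on top. Origin at the centre of its underside.
- start_top (a point): Centre of the top of the start button: a plain grey round button 30 mm across in a black housing, standing up in the middle of the start box; it is pressed straight down.
- start (a joint): How far the start button is pressed, in m: 0 = up, 0.006 = right down. A spring pushes it back up; fully down takes about 5 N.
- lamp_supply: Look-alike of the start box, the same grey box on the other side of the scanner, but with a bar-shaped rotary knob instead of the round button. Fixed; not part of the job.
- specimen: The loaded specimen: black puck 30 mm across and 20 mm high with a steel chip in its top, standing loose on the tray floor, up to 30 mm off its middle line. Origin at the centre of its underside.
- puck_a: Another such specimen puck, 30 mm across, 20 mm high, loose on the bench in front of the scanner, to the left of the tray. Origin at the centre of its underside. Leave it.
- puck_b: As puck_a, to the right of the tray. Leave it.
- wash_bottle: White plastic bottle, 64 mm across, 160 mm high, standing far left. Origin at the centre of its underside. Leave it.
- bottle_cap: White cap, 38 mm across, 14 mm high, lying on the left. Origin at the centre of its underside. Leave it.
- meter: Black hand-held meter, 150 by 65 by 28 mm, lying far right. Origin at the centre of its underside. Leave it.
- tweezers: Dark steel tweezers, about 140 mm long, lying flat to the right of the scanner. Origin at the centre of the underside of the 110 mm handle part. Leave them.
There are look-alikes about, which are no part of the job. What is shaped like the start_box but red or yellow is not meant.

How it is judged:
On the way, in this order (a step that is already met when the one before it is completed fails the run):
1. the tray is pushed fully home (value of joint tray below 0.004 m), for 0.2 s.
2. the lid is pushed fully shut (value of joint lid below 0.04 rad), for 0.2 s.
3. the start button is pressed right down (value of joint start above 0.0045 m), for 0.05 s.
At the end, for the whole second after the job is handed in: The tray is home within 4 mm, the lid shut within 0.04 rad, the start button back up within 2 mm, the specimen upright and at rest on the tray floor, and every bystander within 30 mm of where it was (value of joint tray below 0.004 m and value of joint lid below 0.04 rad and value of joint start below 0.002 m and horizontal distance between specimen and tray_floor below 0.07 m and z of specimen in the frame of tray_floor below 0.005 m and angle between specimen's own z axis and vertical below 0.2 rad and linear speed of specimen below 0.02 m/s and distance of each of puck_a, puck_b, wash_bottle, bottle_cap, meter, tweezers from where it was at the start of the episode below 0.03 m); the robot touches nothing.
It fails at once if the lid is pushed down over a tray that is not home (value of joint lid below 0.4 rad and value of joint tray above 0.012 m).
It fails at once if the start button is pressed before the lid is shut (value of joint start above 0.003 m and value of joint lid above 0.06 rad).
It fails at once if the specimen is lifted, tipped or knocked off the tray (z of specimen in the frame of tray_floor above 0.008 m or angle between specimen's own z axis and vertical above 0.4 rad or horizontal distance between specimen and tray_floor above 0.075 m).
It fails at once if a bystander is lifted, carried or knocked away (distance of any of puck_a, puck_b, wash_bottle, bottle_cap, meter, tweezers from where it was at the start of the episode above 0.03 m).
It also fails if it takes over 61 s, if anything falls off the work surface, if the arm or the gripper's body presses on something with over 40 N, if the wrist force passes 120 N, or if a joint passes its speed limit or range.

## Working session

There is one attempt and no reset: what is moved stays moved. The work goes in short steps, Python scripts to look and compute and a tool call to move; the robot and the scene stay as the last step left them, time stands still between calls to the robot, and variables do not carry over. Pictures are saved under pics/ and viewed, at most 10 in all, crops included, and the job is handed in when it is done.

Besides the shell and the picture viewer there is one more tool, called after "Call:" as name(argument=value, ...) on one line, values as JSON. move_arm: Moves the arm, as the interface text tells. Its arguments: {"type":"object","properties":{"plan":{"type":"array"},"grip":{"type":"number"}},"required":["plan"]}

```bash
mkdir -p pics
python3 - <<'E'
from bench import ctrl
import cv2, json, numpy as np
for n in ("scene","side"):
    c=ctrl.camera(n); cv2.imwrite(f"pics/{n}0.png",c["pixels"][:,:,::-1])
    d={k:np.array(v).tolist() for k,v in c.items() if k!="pixels"}; json.dump(d,open(n+".json","w")); print(n,d)
print(ctrl.get_obs())
E
```

```text
scene {'fx': 506.4013284861009, 'fy': 506.4013284861009, 'cx': 318.97114442723284, 'cy': 241.9727573018025, 'origin': [1.3483661635431008, -0.20350801189810258, 1.2365899410163517], 'attitude': [-0.24134134219116318, 0.734484636946053, 0.6010073039111382, -0.20267435773934767]}
side {'fx': 487.68730132774465, 'fy': 487.68730132774465, 'cx': 314.3209895807951, 'cy': 243.05857471080895, 'origin': [0.45071374397777336, 0.845237408656034, 0.7146800841192129], 'attitude': [0.013304913104787399, -0.028703221703604353, 0.8834692636543151, -0.4674196877851959]}
{'time_s': 0.1, 'q': array([-2.06283402e-01,  1.81468640e-01,  1.60788050e+00, -3.60423124e-05,
        1.35379794e+00, -2.06285754e-01]), 'dq': array([ 1.40607305e-03, -1.00187563e-03, -2.49292929e-03,  8.30129728e-05,
       -5.61069793e-05,  1.19113931e-04]), 'joint_efforts': array([-2.02498759e-04, -4.45872438e+01, -3.52238703e+01, -4.27332343e-04,
        4.16999465e-03,  3.20961749e-05]), 'eef_pos': array([5.74471898e-01, 1.25060369e-04, 2.01786508e-01]), 'eef_rot': array([-6.40855685e-04,  7.07102983e-01,  7.07110152e-01, -4.40080405e-04]), 'wrist_force': array([-0.36573619,  0.77077277, -0.61508619]), 'torque': array([0.01178145, 0.0155799 , 0.01602231]), 'grasp_force': 0.0, 'opening': 0.9961306042694128}
```

View pics/scene0.png

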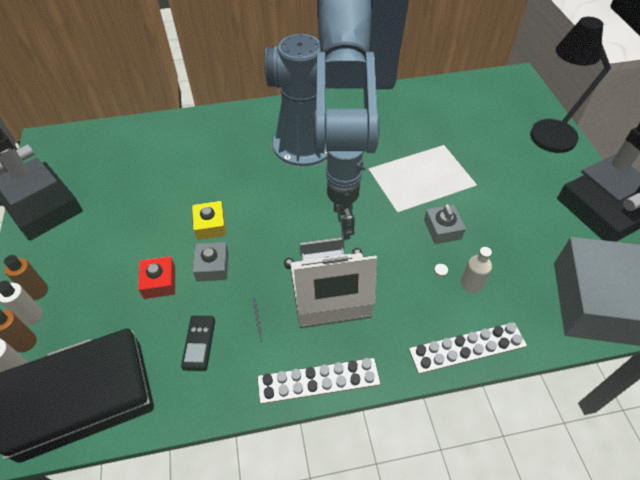

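View pics/side0.png

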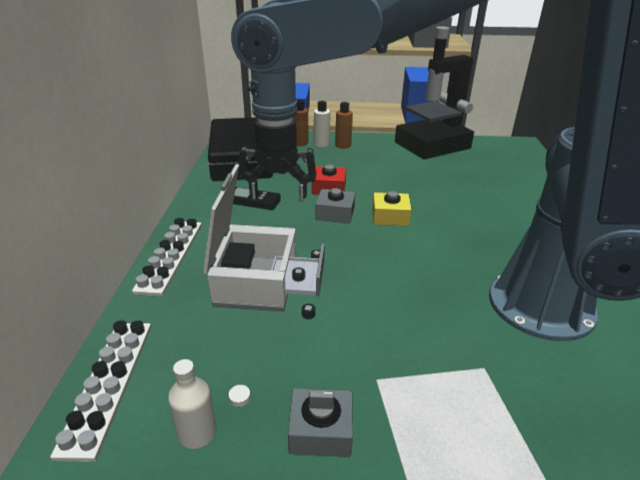

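The scene view shows the scanner at about (335,285) with its lid open towards the robot-far side and its tray panel at (322,247).

Candidates for the start box:
- grey box with a round button at scene (210,262), side (335,205)
- yellow box at (208,219)
- red box at (156,277)
- grey lamp supply with a bar knob at (445,224)

I choose the grey box at (210,262). Next I check it in close crops.

Run:
```python
import cv2, numpy as np
s=cv2.imread("pics/scene0.png"); d=cv2.imread("pics/side0.png")
a=cv2.resize(s[225:335,180:390],None,fx=3.8,fy=3.8,interpolation=cv2.INTER_CUBIC)
b=cv2.resize(d[155:320,195:365],None,fx=3.6,fy=3.6,interpolation=cv2.INTER_CUBIC)
cv2.imwrite("pics/a.png",a);cv2.imwrite("pics/b.png",b);print(a.shape,b.shape)
```

```text
(418, 798, 3) (594, 612, 3)
```

View pics/a.png

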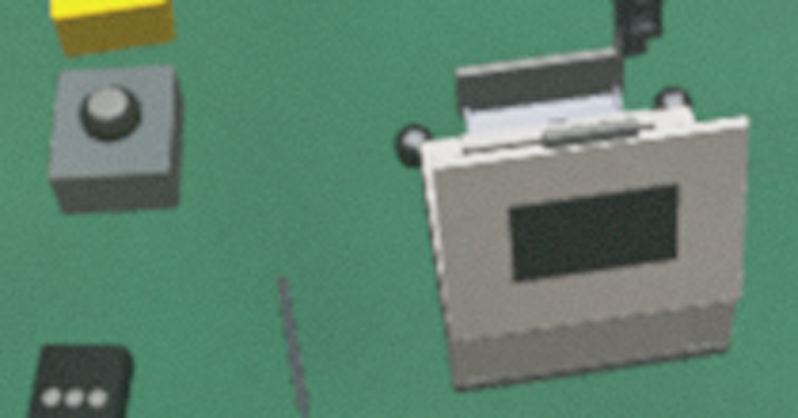

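View pics/b.png

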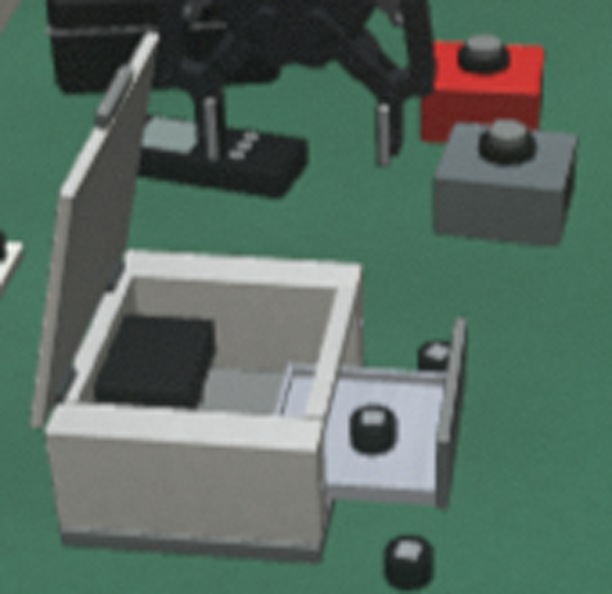

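The crops confirm it: the grey box has a round button, at crop a (110,101) and crop b (508,133). The tray is out, and the lid is open with its outer face looking towards the back. Now I fit the geometry.

```bash
cat > geo.py <<'E'
import json, numpy as np
from scipy.spatial.transform import Rotation as R
from scipy.optimize import least_squares
C={n:json.load(open(n+".json")) for n in("scene","side")}
def proj(n,P):
    c=C[n]; w,x,y,z=c["attitude"]
    p=R.from_quat([x,y,z,w]).inv().apply(np.atleast_2d(P)-c["origin"])
    return np.c_[c["fx"]*p[:,0]/p[:,2]+c["cx"],c["fy"]*p[:,1]/p[:,2]+c["cy"]]
a=lambda u,v:(180+u/3.8,225+v/3.8)
b=lambda u,v:(195+u/3.6,155+v/3.6)
E
python3 - <<'E'
from geo import *
def lidp(r,y,h,th): # r from hinge, h above underside
    return [.08-r*np.cos(th)+h*np.sin(th), y, .09+r*np.sin(th)+h*np.cos(th)]
def model(p):
    x,y,yaw,t,th=p
    f=-.088-t
    L=[("side",(-.08,.1,.09),b(322,420)),("side",(.08,.1,.09),b(50,418)),("side",(.08,-.1,.09),b(128,255)),
    ("side",(-.08,-.1,.09),b(361,266)),("side",(-.08,.1,0),b(321,560)),("side",(.08,.1,0),b(64,543)),
    ("side",(f,.065,.02),b(443,505)),("side",(f,-.065,.075),b(466,320)),
    ("side",lidp(.163,.1,0,th),b(68,192)),("side",lidp(.163,-.1,0,th),b(157,38)),
    ("scene",(f,-.065,.075),a(457,70)),("scene",(f,.065,.075),a(621,50)),
    ("scene",(.08,-.1,0),a(457,388)),("scene",(.08,.1,0),a(727,350)),
    ("scene",lidp(.163,-.1,.008,th),a(435,168)),("scene",lidp(.163,.1,.008,th),a(748,130))]
    Rz=R.from_euler("z",yaw)
    return np.array([proj(n,Rz.apply(P)+[x,y,0])[0]-q for n,P,q in L])
s=least_squares(lambda p:model(p).ravel(),[.75,0,0,.07,1.2],loss="soft_l1")
print(s.x.round(4)); print(model(s.x).round(1).tolist())
st=least_squares(lambda P:np.r_[proj("scene",P)[0]-a(110,101),proj("side",P)[0]-b(508,133)],[.6,-.3,.08])
print("start",st.x,st.fun)
x,y,yaw,t,th=s.x; Rz=R.from_euler("z",yaw)
for n,P in dict(front=(-.088-t,0,.0475),home=(-.088,0,.0475),edge=lidp(.163,0,.008,th),edge_shut=lidp(.163,0,.008,0),hinge=(.08,0,.09)).items(): print(n,(Rz.apply(P)+[x,y,0]).round(4))
E
```

```text
[ 0.6376 -0.039  -0.0344  0.0599  1.3749]
[[-0.7, 7.1], [-1.3, 2.8], [-0.0, -2.5], [0.9, -1.9], [0.9, 1.0], [-0.3, 0.7], [-0.1, 0.7], [-1.3, -1.9], [-0.1, -0.2], [-0.8, -2.4], [-1.1, -0.7], [0.4, -1.5], [-1.2, 0.5], [-0.0, -0.4], [-1.0, -0.5], [0.2, -2.2]]
start [ 0.46387712 -0.35472814  0.07077789] [ 0.01115092  0.02085462  0.01746294 -0.01509167]
front [ 0.4898 -0.0339  0.0475]
home [ 0.5496 -0.0359  0.0475]
edge [ 0.6937 -0.0409  0.2514]
edge_shut [ 0.5546 -0.0361  0.098 ]
hinge [ 0.7175 -0.0417  0.09  ]
```

Call:
move_arm(plan=[-1,-0.3,0,0,0,0,-2,-0.6,0,0,0,0,-2.9,-0.7,0,0,0,0,-2.9,-0.7,0,0,0,0,-2.9,-0.7,-1,0,0,0,-2.9,-0.7,-2,0,0,0,-2.9,-0.7,-2.95,0,0,0,-2.9,-0.7,-2.95,0,0,0,-2.5,-0.7,-2.95,0,0,0,-2.5,-0.7,-2.95,0,0,0], grip=0)

```text
time_s: 1.35
eef_pos: [0.4529, -0.0357, 0.0574]
eef_rot: [0.002, 0.707, 0.707, 0.001]
wrist_force: [0.3, 0.0, -0.2]
opening: -0.001
grasp_force: 0.0
```

Call:
move_arm(plan=[0.2,0,0,0,0,0,0.35,0,0,0,0,0,0.5,0,0,0,0,0,0.65,0,0,0,0,0,0.8,0,0,0,0,0,0.95,0,0,0,0,0,1.1,0,0,0,0,0,1.25,0,0,0,0,0,1.4,0,0,0,0,0,1.4,0,0,0,0,0])

```text
time_s: 2.6
eef_pos: [0.5206, -0.035, 0.0551]
eef_rot: [0.0, 0.707, 0.707, 0.0]
wrist_force: [-0.2, 0.5, 0.2]
opening: 0.0
grasp_force: 0.0
```

Call:
move_arm(plan=[0.1,0,0,0,0,0,0.2,0,0,0,0,0])

```text
time_s: 2.85
eef_pos: [0.5302, -0.035, 0.0551]
eef_rot: [0.0, 0.707, 0.707, 0.0]
wrist_force: [0.1, 0.5, 0.4]
opening: 0.003
grasp_force: 0.0
```

Run:
```python
from bench import ctrl
import cv2
d=ctrl.camera("side")["pixels"][:,:,::-1]
cv2.imwrite("pics/c.png",cv2.resize(d[155:320,195:365],None,fx=3.6,fy=3.6,interpolation=cv2.INTER_CUBIC))
print(ctrl.get_obs()["wrist_force"],ctrl.get_obs()["eef_pos"])
```

```text
[ 0.01904643 -0.88499939  0.17985828] [ 0.53094464 -0.03514133  0.05528324]
```

View pics/c.png

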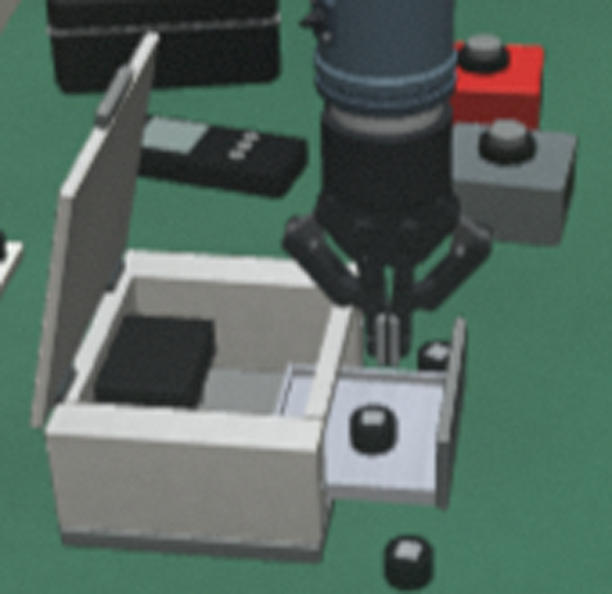

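The picture shows the fingertips at (387,365) and the tray not moved, so the fit is off sideways. I check the projections.

Run:
```python
from geo import *
p=proj("side",[.531,-.035,.055])[0]; print("tcp side crop",(p-[195,155])*3.6, p)
print("start tcp", proj("side",[.5745,0,.202]),proj("scene",[.5745,0,.202]))
for P in([.4898,-.0339,.0475],[.4875,-.0989,.075],[.4920,.0311,.02],[.5496,-.0359,.0475]): print(P,(proj("side",P)[0]-[195,155])*3.6,(proj("scene",P)[0]-[180,225])*3.8)
```

```text
tcp side crop [386.95738949 393.68193109] [302.48816375 264.35609197]
start tcp [[278.99747115 215.81150549]] [[340.7670392  233.65356084]]
[0.4898, -0.0339, 0.0475] [452.31533106 406.96031627] [538.01536839  77.42293805]
[0.4875, -0.0989, 0.075] [461.54693486 312.95450812] [452.64497078  67.33119071]
[0.492, 0.0311, 0.02] [442.58864143 507.69118235] [620.19106573  87.03911056]
[0.5496, -0.0359, 0.0475] [357.80675179 401.17283978] [551.24603528 140.86127921]
```

Run:
```python
from bench import ctrl
import cv2, numpy as np
from geo import *
d=ctrl.camera("scene"); print(d["origin"],d["attitude"])
s=ctrl.camera("side"); print(s["origin"],s["attitude"])
w=ctrl.camera("wrist"); print({k:v for k,v in w.items() if k!="pixels"})
A=cv2.resize(d["pixels"][180:340,270:400,::-1],(480,591),interpolation=cv2.INTER_CUBIC)
W=cv2.resize(w["pixels"][:,:,::-1],(320,240))
o=np.zeros((591,800,3),np.uint8); o[:,:480]=A; o[:240,480:]=W
cv2.imwrite("pics/d.png",o); cv2.imwrite("pics/w_full.png",w["pixels"][:,:,::-1])
print((proj("scene",[.531,-.035,.055])[0]-[270,180])*3.69)
```

```text
[ 1.34836616 -0.20350801  1.23658994] [-0.24134134  0.73448464  0.6010073  -0.20267436]
[0.45071374 0.84523741 0.71468008] [ 0.01330491 -0.02870322  0.88346926 -0.46741969]
{'fx': 371.64829954431775, 'fy': 371.64829954431775, 'cx': 327.4952601635383, 'cy': 250.86125517062538, 'origin': array([0.52939989, 0.04102952, 0.22594121]), 'attitude': array([ 1.52101153e-01,  9.88364556e-01,  1.98370962e-04, -8.39211205e-04])}
[199.48021657 277.72276486]
```

View pics/d.png

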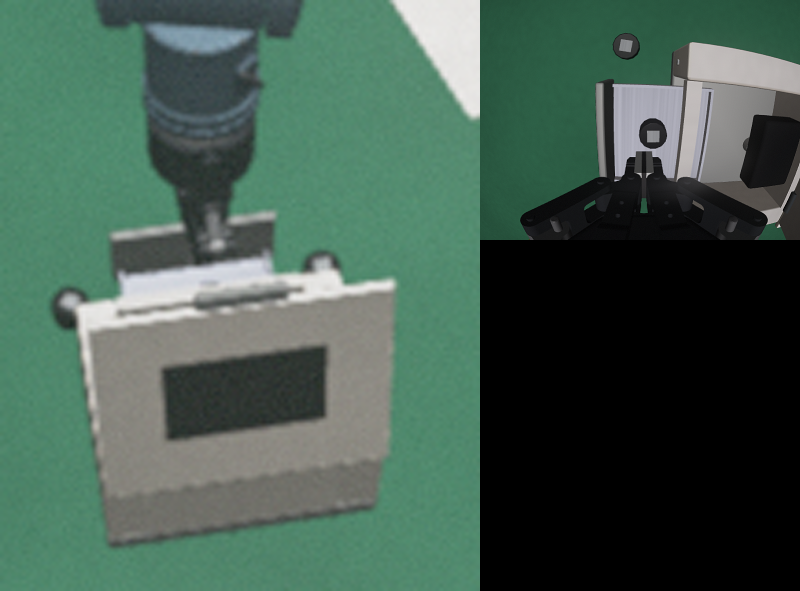

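The fingers passed over the panel and now stand above the tray, clear of the specimen. The real tips sit about 20 mm above the stated TCP. I back out upwards and go lower in front.

Call:
move_arm(plan=[0,0,0.4,0,0,0,0,0,0.9,0,0,0,-0.8,0,0.9,0,0,0,-1.6,0,0.9,0,0,0,-2.1,0,0.9,0,0,0,-2.1,0,0.9,0,0,0,-2.1,0,0.2,0,0,0,-2.1,0,-0.5,0,0,0,-2.1,0,-0.5,0,0,0])

```text
time_s: 4.18
eef_pos: [0.4236, -0.0343, 0.0282]
eef_rot: [-0.002, 0.707, 0.707, -0.001]
wrist_force: [0.6, -0.6, -0.5]
opening: -0.001
grasp_force: 0.0
```

Run:
```python
from bench import ctrl
import cv2, numpy as np
from geo import *
d=ctrl.camera("side")["pixels"][:,:,::-1]
c=cv2.resize(d[165:320,250:400],None,fx=3.6,fy=3.6,interpolation=cv2.INTER_CUBIC)
e=ctrl.get_obs()["eef_pos"]; print(e,ctrl.get_obs()["wrist_force"])
for z in(0,.02,.04):
    p=(proj("side",e+[0,0,z])[0]-[250,165])*3.6; print(z,p)
cv2.imwrite("pics/e.png",c)
```

```text
[ 0.42496098 -0.03482281  0.02967948] [0.68899958 0.35172318 1.10587664]
0 [356.48053808 396.75037709]
0.02 [357.86588578 371.52461579]
0.04 [359.27989714 345.77691869]
```

View pics/e.png

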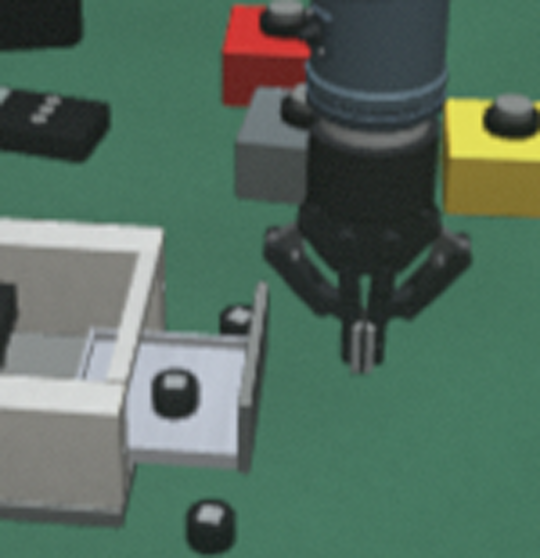

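The tip is at (362,372), which confirms it is 20 mm above the stated TCP, so it is at z≈0.05, at panel height. Now I push.

Call:
move_arm(plan=[0.5,0,0,0,0,0,0.9,0,0,0,0,0,1.05,0,0,0,0,0,1.2,0,0,0,0,0,1.35,0,0,0,0,0,1.5,0,0,0,0,0,1.65,0,0,0,0,0,1.8,0,0,0,0,0,1.95,0,0,0,0,0,2.1,0,0,0,0,0])

```text
time_s: 5.48
eef_pos: [0.5303, -0.035, 0.0299]
eef_rot: [-0.0, 0.707, 0.707, -0.0]
wrist_force: [-2.1, -1.9, 0.6]
opening: -0.002
grasp_force: 1.0
```

Call:
move_arm(plan=[0.08,0,0,0,0,0,0.15,0,0,0,0,0])

```text
time_s: 5.72
eef_pos: [0.5377, -0.0349, 0.03]
eef_rot: [-0.0, 0.707, 0.707, -0.0]
wrist_force: [-2.4, -1.0, -0.0]
opening: -0.001
grasp_force: 0.9
```

Call:
move_arm(plan=[0.08,0,0,0,0,0,0.08,0,0,0,0,0])

```text
time_s: 5.98
eef_pos: [0.5382, -0.0346, 0.0294]
eef_rot: [-0.003, 0.707, 0.707, -0.002]
wrist_force: [-13.1, -2.2, 8.2]
opening: -0.003
grasp_force: 6.5
```

Call:
move_arm(plan=[0.08,0,0,0,0,0,0.08,0,0,0,0,0])

```text
time_s: 6.22
eef_pos: [0.5382, -0.0344, 0.029]
eef_rot: [-0.006, 0.707, 0.707, -0.005]
wrist_force: [-27.9, -3.2, 19.5]
opening: 0.001
grasp_force: 14.1
```

The tray is at its stop: TCP x stays at 0.538, as the fit predicted, while the force rises to 28 N. I retreat and go up.

Call:
move_arm(plan=[-0.5,0,0,0,0,0,-1,0,0,0,0,0,-1,0,1,0,0,0,-1,0,2.1,0,0,0,-1,0,3.2,0,0,0,-1,-0.1,4.3,0,0,0,-1,-0.1,5.4,0,0,0,-1,-0.1,5.4,0,0,0])

```text
time_s: 7.22
eef_pos: [0.4986, -0.0406, 0.306]
eef_rot: [0.005, 0.707, 0.707, 0.003]
wrist_force: [-0.5, 0.5, -0.2]
opening: 0.002
grasp_force: 0.0
```

Run:
```python
from bench import ctrl
import cv2, numpy as np
from geo import *
d=ctrl.camera("side")["pixels"][:,:,::-1]
s=ctrl.camera("scene")["pixels"][:,:,::-1]
print(ctrl.get_obs()["eef_pos"])
o=np.zeros((594,800,3),np.uint8)
o[:,:400]=cv2.resize(d[120:318,200:333],(400,594)); o[:400,400:]=cv2.resize(s[220:335,280:395],(400,400))
cv2.imwrite("pics/f.png",o)
```

```text
[ 0.49591627 -0.03983558  0.30045861]
```

View pics/f.png

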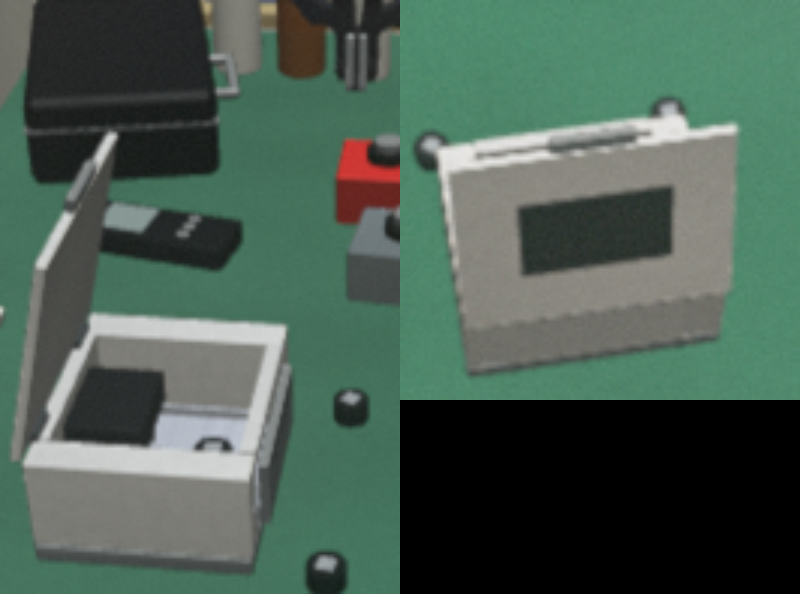

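The tray is home, its panel flush at (275,440), with the specimen upright inside at (212,448). Next I go over the lid and down behind it.

Call:
move_arm(plan=[1,0,0,0,0,0,2,0,0,0,0,0,3,0,0,0,0,0,4,0,0,0,0,0,5,0,0,0,0,0,5.5,0,0,0,0,0,5.5,0,0,0,0,0,5.5,0,-0.9,0,0,0,5.5,0,-1.8,0,0,0,5.5,0,-1.8,0,0,0])

```text
time_s: 8.57
eef_pos: [0.7662, -0.0392, 0.2035]
eef_rot: [-0.005, 0.707, 0.707, -0.003]
wrist_force: [-0.5, 0.1, 0.5]
opening: 0.005
grasp_force: 0.0
```

Run:
```python
import numpy as np
# TCP so that lower-front finger corner (x-10mm, z=TCP+20mm) is on the outer face at r=.14
x0,y0,z0=.77,-.04,.2093
for th in [1.38,1.3,1.2,1.1,1.,.9,.8,.7,.6,.5,.4,.3,.2,.1,0,-.08]:
    r=.14; c,s=np.cos(th),np.sin(th)
    X=.7175-r*c+.008*s+.010; Z=.09+r*s+.008*c-.02
    print(th,((np.array([X,Z])-[x0,z0])/.05).round(2))
```

```text
1.38 [-1.22 -0.01]
1.3 [-1.44 -0.05]
1.2 [-1.72 -0.12]
1.1 [-1.98 -0.22]
1.0 [-2.23 -0.34]
0.9 [-2.47 -0.49]
0.8 [-2.69 -0.67]
0.7 [-2.89 -0.86]
0.6 [-3.07 -1.07]
0.5 [-3.23 -1.3 ]
0.4 [-3.37 -1.55]
0.3 [-3.48 -1.81]
0.2 [-3.56 -2.07]
0.1 [-3.62 -2.35]
0 [-3.65 -2.63]
-0.08 [-3.65 -2.85]
```

Call:
move_arm(plan=[-0.6,0,0,0,0,0,-1.2,0,0,0,0,0,-1.45,0,-0.05,0,0,0,-1.7,0,-0.1,0,0,0,-2,0,-0.2,0,0,0,-2.25,0,-0.35,0,0,0,-2.25,0,-0.35,0,0,0])

```text
time_s: 9.45
eef_pos: [0.658, -0.0401, 0.1949]
eef_rot: [0.001, 0.707, 0.707, 0.001]
wrist_force: [0.2, 0.3, -0.3]
opening: -0.002
grasp_force: 0.0
```

Call:
move_arm(plan=[-0.22,0,-0.14,0,0,0,-0.44,0,-0.32,0,0,0,-0.64,0,-0.5,0,0,0,-0.82,0,-0.72,0,0,0,-0.98,0,-0.95,0,0,0,-1.12,0,-1.2,0,0,0,-1.23,0,-1.45,0,0,0,-1.3,0,-1.7,0,0,0])

```text
time_s: 10.45
eef_pos: [0.5924, -0.0399, 0.1065]
eef_rot: [-0.0, 0.707, 0.707, -0.0]
wrist_force: [-1.3, -0.3, 1.5]
opening: 0.003
grasp_force: 0.8
```

Call:
move_arm(plan=[-0.05,0,-0.25,0,0,0,-0.08,0,-0.5,0,0,0,-0.08,0,-0.6,0,0,0])

```text
time_s: 10.82
eef_pos: [0.5884, -0.0399, 0.0763]
eef_rot: [-0.001, 0.707, 0.707, -0.0]
wrist_force: [-1.5, -0.2, 1.4]
opening: 0.003
grasp_force: 0.7
```

Call:
move_arm(plan=[0,0,-0.08,0,0,0,0,0,-0.08,0,0,0])

```text
time_s: 11.08
eef_pos: [0.5892, -0.04, 0.0734]
eef_rot: [0.0, 0.707, 0.707, 0.0]
wrist_force: [-0.5, 0.2, 0.1]
opening: -0.003
grasp_force: 0.0
```

Call:
move_arm(plan=[0,0,-0.08,0,0,0,0,0,-0.08,0,0,0])

```text
time_s: 11.32
eef_pos: [0.5891, -0.04, 0.0695]
eef_rot: [0.0, 0.707, 0.707, 0.0]
wrist_force: [-0.0, -0.2, -0.3]
opening: 0.003
grasp_force: 0.0
```

Call:
move_arm(plan=[0,0,-0.08,0,0,0])

```text
time_s: 11.45
eef_pos: [0.5895, -0.0401, 0.0688]
eef_rot: [0.0, 0.707, 0.707, -0.0]
wrist_force: [-17.7, 3.3, 41.7]
opening: -0.003
grasp_force: 20.9
```

Call:
move_arm(plan=[0,0,-0.08,0,0,0])

```text
time_s: 11.58
eef_pos: [0.5897, -0.0401, 0.0685]
eef_rot: [0.0, 0.707, 0.707, -0.0]
wrist_force: [-30.0, 6.2, 67.7]
opening: -0.004
grasp_force: 34.0
```

Run:
```python
from bench import ctrl
import cv2, numpy as np
from geo import *
d=ctrl.camera("side")["pixels"][:,:,::-1]
o=cv2.resize(d[165:320,195:345],None,fx=3.8,fy=3.8,interpolation=cv2.INTER_CUBIC)
e=ctrl.get_obs()["eef_pos"]; print(e,ctrl.get_obs()["wrist_force"])
for z in (0,.02,.03): print(z,(proj("side",e+[0,0,z])[0]-[195,165])*3.8)
Rz=R.from_euler("z",-.034)
for th in (0,.05,.1): 
  for y in(-.1,.1): print(th,y,(proj("side",Rz.apply([.08-.163*np.cos(th),y,.098+.163*np.sin(th)])+[.6376,-.039,0])[0]-[195,165])*3.8)
cv2.imwrite("pics/g.png",o)
```

```text
[ 0.5896099  -0.04010278  0.06870087] [-23.56987081   4.2665765   48.32770097]
0 [310.59675705 349.93131644]
0.02 [309.23489771 322.36549529]
0.03 [308.5433655  308.36797545]
0 -0.1 [388.96805165 224.86732877]
0 0.1 [342.26173801 421.07435212]
0.05 -0.1 [388.43232939 213.78072737]
0.05 0.1 [341.42225574 409.05241037]
0.1 -0.1 [387.24363056 202.59934095]
0.1 0.1 [339.82029938 396.90272324]
```

View pics/g.png

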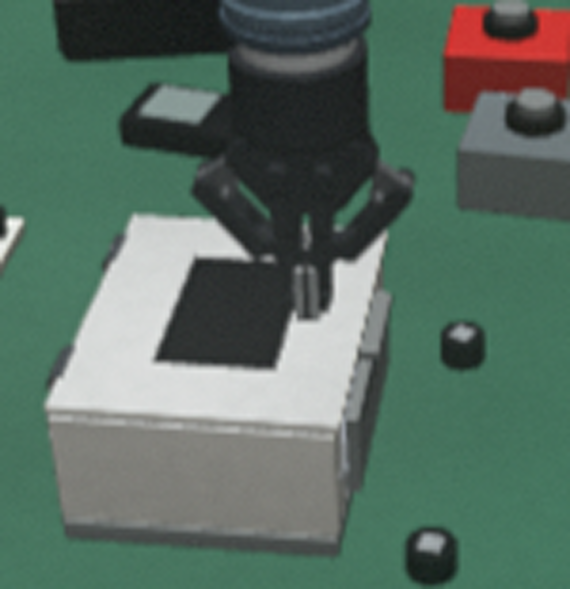

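The lid lies flat and shut on the housing, and the force against its hard stop rose to 68 N. I back off and go over to the start button.

Call:
move_arm(plan=[0,0,1,0,0,0,0,0,2,0,0,0,-0.5,-1.1,2,0,0,0,-1,-2.2,2,0,0,0,-1.5,-3.3,2,0,0,0,-2,-4.4,2,0,0,0,-2.5,-5.5,2,0,0,0,-2.5,-6.3,2,0,0,0,-2.5,-6.3,0.8,0,0,0,-2.5,-6.3,0.8,0,0,0])

```text
time_s: 12.88
eef_pos: [0.4608, -0.3521, 0.0969]
eef_rot: [-0.005, 0.707, 0.707, 0.0]
wrist_force: [0.1, 0.3, 0.5]
opening: -0.001
grasp_force: 0.0
```

Run:
```python
from bench import ctrl
import cv2, numpy as np
from geo import *
d=ctrl.camera("side")["pixels"][:,:,::-1]; s=ctrl.camera("scene")["pixels"][:,:,::-1]
e=ctrl.get_obs()["eef_pos"]; print(e,ctrl.get_obs()["wrist_force"])
for n in("side","scene"): print(n,proj(n,e+[0,0,.029]),proj(n,[.4639,-.3547,.0708]))
o=np.hstack([cv2.resize(d[150:250,290:390],(400,400)),cv2.resize(s[200:300,160:260],(400,400))])
cv2.imwrite("pics/h.png",o)
```

```text
[ 0.46401    -0.35449629  0.10203422] [0.0056876  0.05439116 1.05904094]
side [[336.71179374 172.23705575]] [[336.12028625 191.92683778]]
scene [[205.05485289 238.81950218]] [[208.96760994 251.60006115]]
```

View pics/h.png

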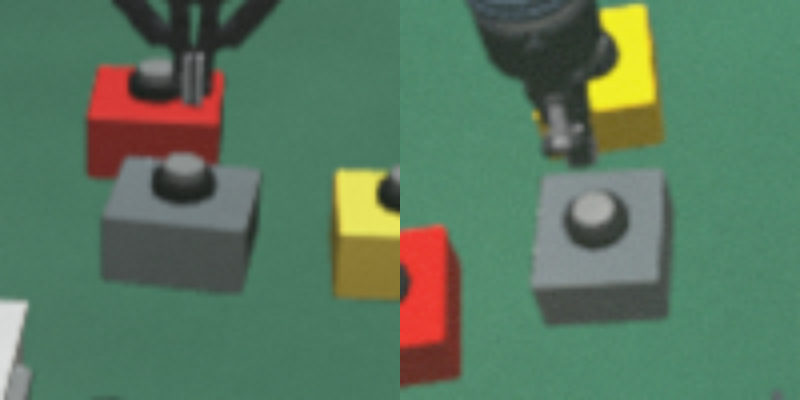

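The tip is over the box: side crop (193,100), button at (183,162); scene crop (570,150), button at (596,207). I make a small correction (+2, +3 mm) and descend.

Call:
move_arm(plan=[0.04,0.06,-0.5,0,0,0,0.04,0.06,-1,0,0,0,0.04,0.06,-1.1,0,0,0,0.04,0.06,-1.15,0,0,0])

```text
time_s: 13.48
eef_pos: [0.4671, -0.3524, 0.0461]
eef_rot: [0.001, 0.707, 0.707, -0.0]
wrist_force: [-1.6, 2.4, 2.3]
opening: 0.002
grasp_force: 1.3
```

Call:
move_arm(plan=[0,0,-0.06,0,0,0,0,0,-0.06,0,0,0])

```text
time_s: 13.72
eef_pos: [0.4672, -0.3526, 0.0425]
eef_rot: [0.001, 0.707, 0.707, 0.0]
wrist_force: [0.6, 2.0, 5.5]
opening: 0.002
grasp_force: 2.4
```

Call:
move_arm(plan=[0,0,-0.06,0,0,0,0,0,-0.06,0,0,0])

```text
time_s: 13.98
eef_pos: [0.4673, -0.3527, 0.042]
eef_rot: [0.001, 0.707, 0.707, 0.0]
wrist_force: [-5.4, 8.9, 26.2]
opening: -0.005
grasp_force: 12.9
```

The spring force rose to 5.5 N and then the button met its hard stop, so it is right down. I release.

Call:
move_arm(plan=[0,0,0,0,0,0,0,0,0.8,0,0,0,0,0,1.8,0,0,0,0,0,2.8,0,0,0,0,0,2.8,0,0,0,0,0,2.8,0,0,0])

```text
time_s: 14.72
eef_pos: [0.4657, -0.352, 0.1777]
eef_rot: [-0.0, 0.707, 0.707, -0.0]
wrist_force: [-0.4, -0.6, -0.3]
opening: 0.004
grasp_force: 0.0
```

Run:
```python
from bench import ctrl
print(ctrl.get_obs()["eef_pos"],ctrl.get_obs()["wrist_force"]); print(ctrl.hand_in())
```

```text
[ 0.46568306 -0.35195278  0.1777208 ] [-0.38642266 -0.55743132 -0.26999129]
the job is handed in; nothing more can be done
None
```

I pushed the tray home, pushed the lid shut, and pressed and released the start button, then handed the job in at about 15 s; the hand-in returned no verdict.

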